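Charge the ball dish and close its retaining bar

TASK

Charge the loading station: carry the scoop of steel balls over, bring its lip down close over the white dish before tipping so that no ball bounces out, and tip all six balls into the dish. Then stand the empty scoop upright on the black bench top, and after that swing the retaining bar with the red tab across the dish until it is fully home at the green stop post. Leave the other things on the bench alone.

Things in the scene. Friction and masses are not known exactly. Their poses are not given: they have to be found in the camera images.
- scoop: Loose orange scoop, ~130 g, upright on the bench, lip within 30 degrees of world +x. Origin: on its underside; +x to the pouring lip, z up. Flat 3 mm floor from x = -38 to 25 mm, then a ramp rising 30 degrees to the lip at x 60, z 20. 50 mm wide (44 inside), walls 32 high (39 at the lip). Balls stay behind the ramp when level, roll out when the nose is tipped over 30 degrees, all by about 55.
- scoop_lip (a point): Middle of the scoop's pouring edge: the lower edge of the lip, at (60, 0, 20) mm in the scoop's frame.
- scoop_in (a point): On the scoop's inner floor, at (-5, 0, 3) mm in the scoop's frame.
- scoop_grip (a point): Grip point on the yellow handle fin, at (-54, 0, 60) mm in the scoop's frame, axes as the scoop's. The fin is a plate 10 mm thick (along the scoop's y), 26 wide, rising from the back wall's top and leaning back (to the scoop's -x) 25 degrees from vertical; it runs 24 mm on past this point to its end and 38 mm down to the wall.
- station: Fixed blue base 240 (x) x 140 (y) x 30 mm high with a dark steel deck. Origin: centre of its underside, below the dish's centre. Its -x side, with three black knobs (not used, 10 mm proud), faces roughly the robot; the dish is clear for pouring from that side. The bar stands open to its +y side.
- dish (a point): Centre of the inner floor of the white round dish, 33 mm above the bench; the dish is 100 mm across inside, 108 outside, its rim 23 mm above this point (56 mm above the bench). Axes as the station's.
- bar (a joint): Angle of the steel retaining bar about its upright pin: 0 = home at the green stop post, lying over the dish's middle along the station's -x; grows as the free end opens to the station's +y, to 1.8 (starts at 0.8 to 1.2). Stiff (about 1 N at the tab), stays where left. Bar 160 mm long, 16 wide, from 62 to 70 mm above the bench.
- bar_pin (a point): The pin's axis, 76 mm from the dish's centre along the station's +x, 62 mm above the bench; a brass hub of 24 mm diameter. The green stop post (10 mm diameter, top 70 mm above the bench) stands close to it, between pin and dish. Axes: -x runs along the bar to its free end.
- bar_tab (a point): Centre of the red upright tab at the bar's free end, 145 mm from the pin, 88 mm above the bench: a plate 30 mm along the bar, 6 thick across it, from 68 to 108 mm above the bench. Axes: -x along the bar to its free end, z up. Push the face that looks away from the dish.
- ball0_center (a point): Centre of a loose steel ball, 18 mm diameter, 24 g; all six start in the scoop.
- ball1_center (a point): Centre of a loose steel ball, 18 mm diameter, 24 g; all six start in the scoop.
- ball2_center (a point): Centre of a loose steel ball, 18 mm diameter, 24 g; all six start in the scoop.
- ball3_center (a point): Centre of a loose steel ball, 18 mm diameter, 24 g; all six start in the scoop.
- ball4_center (a point): Centre of a loose steel ball, 18 mm diameter, 24 g; all six start in the scoop.
- ball5_center (a point): Centre of a loose steel ball, 18 mm diameter, 24 g; all six start in the scoop.
- tray: Bystander: black tray 100 x 60 x 22 mm with white blocks to 27 mm; origin centre of underside.
- jar: Bystander: jar, 60 mm diameter, 75 mm high; origin centre of underside.
- driver: Bystander: screwdriver lying on the bench; origin about mid-length on the underside.
- weight: Bystander: brass weight with a knob, 44 mm diameter, 60 mm high; origin centre of underside.
Things that resemble listed ones, but are neither listed nor needed, are in the scene too. Of the things that look like the scoop, the middle-sized one is meant.

How it is judged (in metres and radians):
On the way, in this order (a step that is already met when the one before it is completed fails the run):
1. all six balls lie in the dish while the bar is still open (over 0.6 rad) (horizontal distance between each of ball0_center, ball1_center, ball2_center, ball3_center, ball4_center, ball5_center and dish below 0.05 m and z of ball0_center in the frame of dish between 0 and 0.026 m and z of ball1_center in the frame of dish between 0 and 0.026 m and z of ball2_center in the frame of dish between 0 and 0.026 m and z of ball3_center in the frame of dish between 0 and 0.026 m and z of ball4_center in the frame of dish between 0 and 0.026 m and z of ball5_center in the frame of dish between 0 and 0.026 m and value of joint bar above 0.6 rad), for 0.2 s.
2. the empty scoop stands upright on the bench, with the bar still open (over 0.3 rad) (height (world z) of scoop below 0.006 m and angle between scoop's own z axis and vertical below 0.08 rad and value of joint bar above 0.3 rad), for 0.2 s.
3. the bar is home at its stop (value of joint bar below 0.04 rad), for 0.2 s.
At the end, for the whole second after the job is handed in: All six balls lie in the dish (centres within 50 mm of its axis and less than 26 mm above its floor, so below the bar) and are at rest (under 0.05 m/s); the scoop stands upright (within 0.08 rad) on the bench (underside within 6 mm of it), at rest; the bar is within 0.04 rad of its stop (horizontal distance between each of ball0_center, ball1_center, ball2_center, ball3_center, ball4_center, ball5_center and dish below 0.05 m and z of ball0_center in the frame of dish between 0 and 0.026 m and z of ball1_center in the frame of dish between 0 and 0.026 m and z of ball2_center in the frame of dish between 0 and 0.026 m and z of ball3_center in the frame of dish between 0 and 0.026 m and z of ball4_center in the frame of dish between 0 and 0.026 m and z of ball5_center in the frame of dish between 0 and 0.026 m and height (world z) of scoop below 0.006 m and angle between scoop's own z axis and vertical below 0.08 rad and value of joint bar below 0.04 rad and linear speed of scoop below 0.02 m/s and linear speed of each of ball0, ball1, ball2, ball3, ball4, ball5 below 0.05 m/s); the robot touches nothing.
It fails at once if the scoop, with a ball in it, is tipped more than 0.5 rad while its lip is more than 40 mm above the dish's rim (distance between any of ball0_center, ball1_center, ball2_center, ball3_center, ball4_center, ball5_center and scoop_in below 0.06 m and angle between scoop's own z axis and vertical above 0.5 rad and z of scoop_lip in the frame of dish above 0.063 m).
It fails at once if the tray is moved more than 30 mm (distance of tray from where it was at the start of the episode above 0.03 m).
It fails at once if the jar is moved more than 30 mm (distance of jar from where it was at the start of the episode above 0.03 m).
It fails at once if the driver is moved more than 30 mm (distance of driver from where it was at the start of the episode above 0.03 m).
It fails at once if the weight is moved more than 30 mm (distance of weight from where it was at the start of the episode above 0.03 m).
It also fails if it takes over 72 s, if anything falls off the work surface, if the arm or the gripper's body presses on something with over 40 N, if the wrist force passes 120 N, or if a joint passes its speed limit or range.

ROBOT

A 6-joint arm with a two-finger parallel gripper is mounted at the origin on the work surface. World frame = base frame: x ahead of the robot, y to its left, z up, the work surface at z = 0. Lengths are in m, angles in degrees, forces in N, time in s.
With the tool pointing down it reaches from about 0.3 to 0.75 m from the base axis. Payload 8.5 kg.
Tool frame: the origin (TCP) lies at the very end of the fingers, on their centre line; the grasp point (between the pads) lies 19 mm behind it; z points along the fingers, y is the line along which they close (so a half turn about z gives the same grasp; the last joint's range is limited). The gripper opens to 85 mm and grips with 20 to 120 N. Pads are 22 mm wide; open, the fingers measure 114 mm over their backs; the gripper's body (76 mm by 85 mm) begins 54 mm behind the grasp point. The pads swing forward as they close: fully open they stand 13 mm farther back than shut.
Start: joints at [59.227, 21.807, 74.336, -0, 83.858, -12.336], TCP at [0.174, 0.522, 0.231] pointing down, gripper open.
Joint ranges: [-178.18, 178.18], [-50.72, 133.34], [12.68, 142.11], [-81.47, 261.47], [9.98, 163.14], [-165.26, 165.26]. Speed limits (degrees/s): [136.94, 136.94, 180, 180, 180, 180].

INTERFACE

Orientations are given as [roll, pitch, yaw] about the fixed x, y, z axes, in that order (R = Rz(yaw) Ry(pitch) Rx(roll)).
In Python, from cell import robot gives the robot as it stands.
- The arm moves only by the shell command python3 -m creep 'ROWS' [FORCE]. ROWS is JSON, one flat list of numbers, 7 for each row, row after row: the finger opening in m, from 0 to 0.0854, then the shift along the tool's x, y, z in m, then the turn, a rotation vector about the tool's x, y, z in rad. In form: [grip, dx, dy, dz, rx, ry, rz, grip, dx, dy, dz, rx, ry, rz, ...]. A call has 1 to 8 rows; each row shifts and turns the commanded pose from where the row before left it, along the tool's axes as they then stand; what a row does not reach is not made up. A row lasts 1/10 s, in which the tool goes at most 50 mm and 8.59 degrees, less where a joint would pass 70% of its speed; a pose out of reach is approached as far as the arm can. A call with a gripper value outside its range is refused whole. The fingers move at their own pace and stop on an object; FORCE is the grip in N (left out, the last holds). Time passes only in rows, so rows that do not move let the fingers close. It gives the time, the measured TCP pose, the force, the opening and the grip force at its end, in the units of the state.
- robot.get_state(): the state, without advancing time (a new reading comes with each control period).
- robot.snapshot(name): name is "side" or "top" or "wrist"; returns a dict with "color" (420x560x3 uint8, blue, green, red), "vfov" (degrees; the focal length in pixels is half the picture's height over the tangent of half this angle, whatever the lens; pixels are square), "cx", "cy" (the principal point, pixels), "origin" and "attitude" of the camera in the world. Camera axes: x right, y down, z forward; pixel columns grow to the right and rows downward; lengths in m; the calibration is good to about 2 mm. A picture is of the moment at which its call begins. There is no depth.
- robot.close_job(): hands the job in; it is judged then, once.
Trained networks look in a picture, given as the dict that the camera call returned (one of the last four; its "shot" number tells which), for a name from the list of things; names that differ only in an ending like _2 or _b are one class to them, and where a whole thing is asked for, a point or a joint stands for the part that bears it (a point fixed in the world has none). Each returns a list of dicts, best first, with "p" (0 to 1); they miss things now and then, are a little off and sometimes report something else, mostly with a low value. They report only what shows in the picture. A call takes as long as a camera call. They do not tell look-alikes from the thing itself.
- robot.look_for(picture, thing): "bbox" ([left, top, width, height] in pixels, round what is visible of it).
- robot.landmark_of(picture, thing): "at" ([column, row] in pixels: a listed point, or the origin of a listed thing).
The state is a dict: "t": time; "joint_positions": joint angles; "qvel": joint speeds; "tau": joint torques, N m; "tool_pos": TCP position; "orientation": TCP orientation; "contact_force": force on the tool from outside, world axes, zero at the start; "ft_torque": the same for the moment, N m; "width": opening from 0.0 (shut) to 1.0 (fully open); "grasp_force": force on a finger pad.
Only numpy, scipy, OpenCV 4.12 (cv2) and the standard library are available. Lean on these libraries where they do the work, as an engineer would, in place of code of your own. Each camera call takes 0.05 s, during which the arm holds its last target. There are 200 camera calls.

## Working session

There is one attempt and no reset: what is moved stays moved. The work goes in short steps, Python scripts to look and compute and a shell command to move; the robot and the scene stay as the last step left them, time stands still between calls to the robot, and variables do not carry over. Pictures are saved under pics/ and viewed, at most 13 in all, crops included, and the job is handed in when it is done.

```bash
mkdir -p pics; cat > h.py <<'E'
import numpy as np, cv2
from scipy.spatial.transform import Rotation as R
from cell import robot
def cam(p):
    f=p["color"].shape[0]/2/np.tan(np.radians(p["vfov"])/2)
    a=np.array(p["attitude"],float)
    M=a if a.shape==(3,3) else R.from_euler('xyz',a,degrees=True).as_matrix()
    return f,M,np.array(p["origin"],float)
def ray(p,uv):
    f,M,o=cam(p); d=M@np.array([(uv[0]-p["cx"])/f,(uv[1]-p["cy"])/f,1]); return o,d/np.linalg.norm(d)
def atz(p,uv,z):
    o,d=ray(p,uv); return o+d*(z-o[2])/d[2]
def proj(p,X):
    f,M,o=cam(p); c=M.T@(np.array(X)-o); return np.array([p["cx"]+f*c[0]/c[2],p["cy"]+f*c[1]/c[2]])
E
python3 - <<'E'
from h import *
np.set_printoptions(precision=4,suppress=True)
P={n:robot.snapshot(n) for n in("side","top")}
for n,p in P.items():
    cv2.imwrite(f"pics/{n}0.png",p["color"]); print(n,p["attitude"],p["origin"],p["vfov"],p["cx"],p["cy"])
Z=dict(scoop=0,scoop_grip=.06,scoop_lip=.02,scoop_in=.003,dish=.033,bar_pin=.062,bar_tab=.088,tray=0,jar=0,driver=0,weight=0)
for n,p in P.items():
    for t,z in Z.items():
        print(n,t,[(np.round(d["at"]),round(d["p"],2),atz(p,d["at"],z)[:2]) for d in robot.landmark_of(p,t)[:4]])
print(robot.get_state())
E
```

```text
side [-124.5507   -0.3235  -14.6851] [ 0.2628 -0.8843  0.6843] 48.0199910002288 286.1336463770314 218.4191038258733
top [-173.9213    0.9818  -90.8819] [ 0.349  -0.0152  1.3048] 44.10494189647809 281.1876191974926 212.51783036682463
side scoop [(array([291., 192.]), 0.96, array([0.565, 0.197])), (array([188., 208.]), 0.81, array([0.2805, 0.1863])), (array([346., 189.]), 0.51, array([0.7204, 0.178 ]))]
side scoop_grip [(array([214., 176.]), 0.95, array([0.3592, 0.2317])), (array([322., 369.]), 0.72, array([ 0.4437, -0.4318])), (array([354., 173.]), 0.69, array([0.7305, 0.1559])), (array([272., 179.]), 0.63, array([0.5057, 0.1777]))]
side scoop_lip [(array([155., 202.]), 0.88, array([0.1974, 0.2053])), (array([314., 185.]), 0.74, array([0.6286, 0.1884])), (array([339., 194.]), 0.72, array([0.678 , 0.1262])), (array([323., 368.]), 0.19, array([ 0.458 , -0.4012]))]
side scoop_in [(array([345., 191.]), 0.88, array([0.7106, 0.1613])), (array([290., 193.]), 0.7, array([0.5582, 0.1899])), (array([191., 207.]), 0.61, array([0.2881, 0.1866]))]
side dish [(array([360., 219.]), 0.61, array([ 0.6
[... 1824 characters left out ...]
, array([ 0.5515, -0.1593])), (array([436., 217.]), 0.57, array([ 0.4708, -0.3849])), (array([207., 194.]), 0.28, array([0.5393, 0.1922]))]
top weight [(array([435., 221.]), 0.58, array([ 0.4592, -0.3803]))]
{'t': 1.2, 'joint_positions': array([ 59.2275,  21.807 ,  74.3378,  -0.0025,  83.8592, -12.3363]), 'qvel': array([-0.0805,  0.004 ,  0.0756,  0.0942,  0.0476,  0.0017]), 'tau': array([ -0.0005, -44.8341, -23.1461,  -0.0003,   0.0005,   0.    ]), 'tool_pos': array([0.1739, 0.5217, 0.2313]), 'orientation': array([-179.9956,    0.0016,  161.5641]), 'contact_force': array([0.1925, 0.2282, 0.2382]), 'ft_torque': array([0.0118, 0.0253, 0.0054]), 'grasp_force': 0.0, 'width': 0.9986761845607801}
```

```bash
python3 - <<'E'
import cv2
a=cv2.imread("pics/top0.png")[80:350,150:400]; cv2.imwrite("pics/c0.png",cv2.resize(a,None,fx=2.2,fy=2.2,interpolation=2))
E
```

```text
(no output)
```

View pics/c0.png

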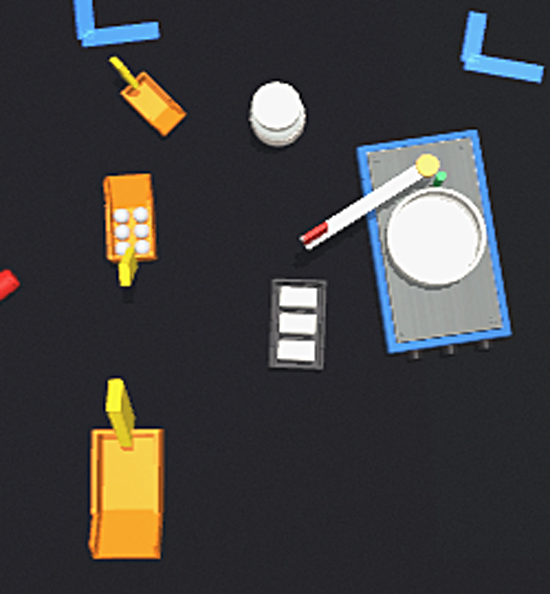

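View pics/side0.png

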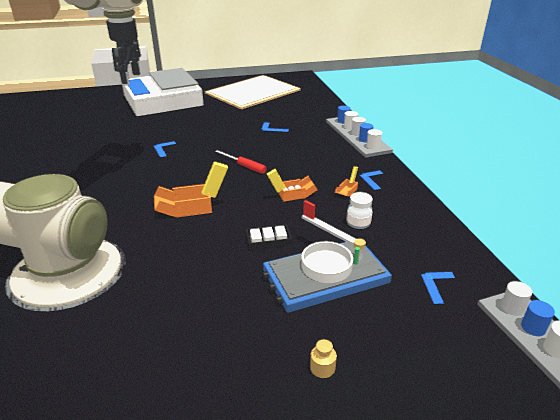

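The middle-sized scoop is at top (209,187), yellow fin toward the robot, and it holds the six balls. The look-alikes are the largest at (207,296) and the smallest at (220,124), both empty. The station is at (349,187) with the bar open towards +y, and the tray and jar are close by.

```bash
cat >> h.py <<'E'
np.set_printoptions(precision=4,suppress=True)
def toolR(a,yaw):  # a: forward lean deg of pointing direction, yaw scoop heading
    a=np.radians(a); z=[np.sin(a),0,-np.cos(a)]; y=[0,1,0]
    return R.from_euler('z',yaw,degrees=True)*R.from_matrix(np.array([np.cross(y,z),y,z]).T)
def now():
    s=robot.get_state(); return np.array(s["tool_pos"]),R.from_euler('xyz',s["orientation"],degrees=True)
def rows(p1,R1,n=None,start=None,v=.03,w=6.):
    p0,R0=start or now()
    rel=R0.inv()*R1; t=R0.inv().apply(np.array(p1)-p0); rv=rel.as_rotvec()
    N=n or int(max(np.ceil(np.linalg.norm(t)/v),np.ceil(np.degrees(np.linalg.norm(rv))/w),1))
    S=sum(R.from_rotvec(rv*k/N).as_matrix() for k in range(N))
    print(N,"rows of",np.round(np.linalg.solve(S,t),4),np.round(rv/N,4)); return N
E
python3 - <<'E'
from h import *
G=np.array([.512,.184,.06]); Rt=toolR(25,2.5); z=Rt.as_matrix()[:,2]
rows(G+z*(.019-.12),Rt)
E
```

```text
16 rows of [-0.0203 -0.0184  0.0091] [-0.005  -0.027  -0.0225]
```

```bash
python3 -m creep '[0.085,-0.0203,-0.0184,0.0091,-0.005,-0.027,-0.0225,0.085,-0.0203,-0.0184,0.0091,-0.005,-0.027,-0.0225,0.085,-0.0203,-0.0184,0.0091,-0.005,-0.027,-0.0225,0.085,-0.0203,-0.0184,0.0091,-0.005,-0.027,-0.0225,0.085,-0.0203,-0.0184,0.0091,-0.005,-0.027,-0.0225,0.085,-0.0203,-0.0184,0.0091,-0.005,-0.027,-0.0225,0.085,-0.0203,-0.0184,0.0091,-0.005,-0.027,-0.0225,0.085,-0.0203,-0.0184,0.0091,-0.005,-0.027,-0.0225]' && python3 -m creep '[0.085,-0.0203,-0.0184,0.0091,-0.005,-0.027,-0.0225,0.085,-0.0203,-0.0184,0.0091,-0.005,-0.027,-0.0225,0.085,-0.0203,-0.0184,0.0091,-0.005,-0.027,-0.0225,0.085,-0.0203,-0.0184,0.0091,-0.005,-0.027,-0.0225,0.085,-0.0203,-0.0184,0.0091,-0.005,-0.027,-0.0225,0.085,-0.0203,-0.0184,0.0091,-0.005,-0.027,-0.0225,0.085,-0.0203,-0.0184,0.0091,-0.005,-0.027,-0.0225,0.085,-0.0203,-0.0184,0.0091,-0.005,-0.027,-0.0225]' && python3 -m creep '[0.085,0,0,0,0,0,0,0.085,0,0,0,0,0,0]'
python3 - <<'E'
from h import *
P={n:robot.snapshot(n) for n in("wrist","top","side")}
for n,p in P.items(): cv2.imwrite(f"pics/{n}1.png",p["color"])
p=P["wrist"];print(p["origin"],p["attitude"])
for n,p in P.items():
    for t,z in dict(scoop_grip=.06,scoop_lip=.02,scoop_in=.003,scoop=0).items():
        print(n,t,[(np.round(d["at"]),round(d["p"],2),atz(p,d["at"],z)[:2]) for d in robot.landmark_of(p,t)[:3]])
E
```

```text
t: 2.0
tool_pos: [0.3025, 0.3387, 0.1725]
orientation: [178.8, 12.6, 171.9]
contact_force: [-0.5, 0.6, 0.3]
width: 0.995
grasp_force: 0.0
t: 2.8
tool_pos: [0.4703, 0.182, 0.1516]
orientation: [-180.0, 25.1, -177.4]
contact_force: [-0.5, 0.5, -0.4]
width: 0.995
grasp_force: 0.0
t: 3.0
tool_pos: [0.4694, 0.1826, 0.1514]
orientation: [180.0, 25.0, -177.6]
contact_force: [0.2, 0.4, 0.1]
width: 0.995
grasp_force: 0.0
[0.3425 0.1782 0.2487] [137.8907  -0.0473  92.4838]
wrist scoop_grip [(array([275., 209.]), 0.78, array([0.5141, 0.1829])), (array([276., 338.]), 0.66, array([0.7073, 0.1906]))]
wrist scoop_lip [(array([231., 290.]), 0.9, array([0.6764, 0.1386]))]
wrist scoop_in [(array([261., 296.]), 0.93, array([0.7125, 0.1722]))]
wrist scoop [(array([255., 296.]), 0.84, array([0.7176, 0.1644]))]
top scoop_grip [(array([206., 202.]), 0.64, array([0.51  , 0.1856])), (array([207., 110.]), 0.57, array([0.739 , 0.1834])), (array([343., 190.]), 0.36, array([ 0.5344, -0.1474]))]
top scoop_lip [(array([228., 134.]), 0.88, array([0.6902, 0.1358])), (array([208., 160.]), 0.71, array([0.6223, 0.1865]
[... 304 characters left out ...]
y([220., 125.]), 0.65, array([0.7176, 0.1598]))]
side scoop_grip [(array([275., 177.]), 0.83, array([0.5168, 0.1876])), (array([241., 161.]), 0.75, array([0.4443, 0.3015])), (array([213., 175.]), 0.71, array([0.3576, 0.2405]))]
side scoop_lip [(array([156., 203.]), 0.96, array([0.2003, 0.1991])), (array([339., 193.]), 0.56, array([0.6792, 0.1286]))]
side scoop_in [(array([348., 189.]), 0.88, array([0.7225, 0.1706])), (array([190., 207.]), 0.75, array([0.2843, 0.1846])), (array([293., 192.]), 0.66, array([0.5684, 0.1906]))]
side scoop [(array([189., 205.]), 0.96, array([0.2829, 0.1987])), (array([347., 188.]), 0.8, array([0.7242, 0.181 ])), (array([292., 193.]), 0.6, array([0.5647, 0.1905]))]
```

View pics/wrist1.png

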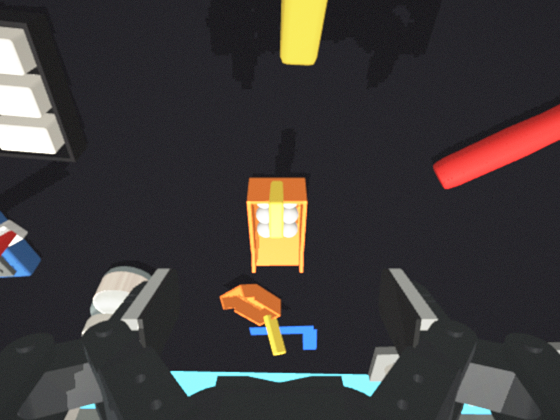

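The wrist picture shows the ball-filled scoop with back-wall top corners at (248,180) and (306,180), lip wall tips at (252,271) and (303,271), and the fin centred on column 277. The fingers are open and level with it.

```bash
python3 - <<'E'
from h import *
p=robot.snapshot("wrist")
hsv=cv2.cvtColor(p["color"],cv2.COLOR_BGR2HSV)
m=cv2.inRange(hsv,(22,120,120),(34,255,255)); m[:150]=0;m[262:]=0;m[:,:240]=0;m[:,320:]=0
ys,xs=np.nonzero(m); 
for r in range(180,245,8): print(r,xs[ys==r].min() if (ys==r).any() else None,xs[ys==r].max() if (ys==r).any() else None)
b=atz(p,(277,180),.032);f=atz(p,(277.5,271),.039)
for q in((248,180),(306,180)):print("back",atz(p,q,.032))
for q in((252,271),(303,271)):print("front",atz(p,q,.039))
print(b,f,np.degrees(np.arctan2(*(f-b)[1::-1])))
# candidate pose projections
for yaw in(0,2.5):
  for ox in (.562,.568):
    Ry=R.from_euler('z',yaw,degrees=True)
    print(yaw,ox,[proj(p,Ry.apply(v)+[ox,.184,0]) for v in([-.038,.025,.032],[-.038,-.025,.032],[.06,.025,.039],[.06,-.025,.039],[-.054,0,.06],[-.064,0,.082])])
E
```

```text
180 None None
188 271 281
196 270 281
204 248 305
212 248 304
220 249 304
228 250 303
236 250 302
244 251 302
back [0.5098 0.1615 0.032 ]
back [0.5078 0.2072 0.032 ]
front [0.6166 0.1643 0.039 ]
front [0.6144 0.2143 0.039 ]
[0.5088 0.1844 0.032 ] [0.6155 0.1893 0.039 ] 2.630444840392098
0 0.562 [array([306.2197, 195.805 ]), array([245.1378, 193.7307]), array([297.0077, 275.5828]), array([246.6842, 274.2314]), array([276.3775, 202.6647]), array([276.822 , 213.2747])]
0 0.568 [array([305.5142, 201.3174]), array([245.2884, 199.3018]), array([296.5316, 279.2134]), array([246.7906, 277.8938]), array([276.0535, 208.766 ]), array([276.4582, 219.7973])]
2.5 0.562 [array([304.2973, 194.7504]), array([243.1647, 194.7211]), array([299.7038, 274.9487]), array([249.3666, 274.9397]), array([273.1359, 202.6101]), array([272.5923, 213.2055])]
2.5 0.568 [array([303.617 , 200.2922]), array([243.3427, 200.2646]), array([299.1955, 278.594 ]), array([249.4416, 278.5857]), array([272.863 , 208.7132]), array([272.3017, 219.7306])]
```

```bash
python3 - <<'E'
import cv2
a=cv2.imread("pics/wrist1.png")[165:285,225:330]; cv2.imwrite("pics/c1.png",cv2.resize(a,None,fx=5,fy=5,interpolation=2))
E
```

```text
(no output)
```

View pics/c1.png

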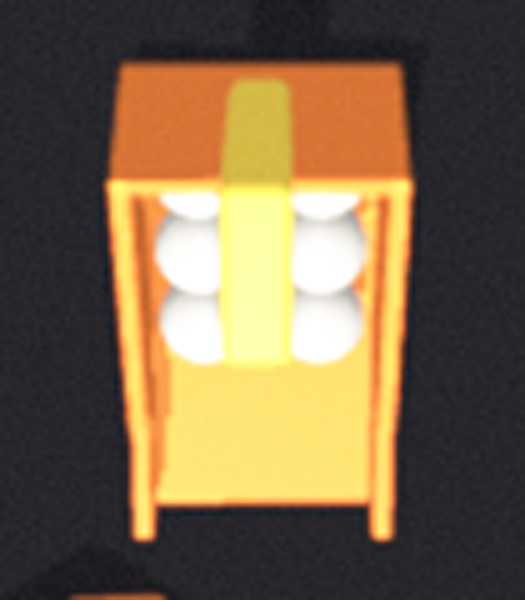

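The crop confirms six balls in the scoop. The fin's end face spans (270–283, 202–238), and the scoop fits at about (0.567, 0.187) with yaw 2.5°. Next I approach the fin along its axis.

```bash
python3 - <<'E'
from h import *
G=np.array([.513,.1846,.06]); Rt=toolR(25,2.5); z=Rt.as_matrix()[:,2]
rows(G+z*.019,Rt,n=8)
E
```

```text
8 rows of [-0.0001 -0.      0.015 ] [0.     0.0001 0.    ]
```

```bash
python3 -m creep '[0.085,0,0,0.015,0,0,0,0.085,0,0,0.015,0,0,0,0.085,0,0,0.015,0,0,0,0.085,0,0,0.015,0,0,0,0.085,0,0,0.015,0,0,0,0.085,0,0,0.015,0,0,0,0.085,0,0,0.015,0,0,0,0.06,0,0,0.015,0,0,0]' && python3 -m creep '[0,0,0,0,0,0,0,0,0,0,0,0,0,0,0,0,0,0,0,0,0,0,0,0,0,0,0,0,0,0,0,0,0,0,0,0,0,0,0,0,0,0,0,0,0,0,0,0,0,0,0,0,0,0,0,0]' 60
```

```text
t: 4.6
tool_pos: [0.5206, 0.1851, 0.0422]
orientation: [180.0, 25.0, -177.5]
contact_force: [0.3, -0.6, 0.2]
width: 0.85
grasp_force: 0.0
t: 5.4
tool_pos: [0.5204, 0.1852, 0.0436]
orientation: [180.0, 25.1, -177.5]
contact_force: [-2.7, -1.3, 6.8]
width: 0.113
grasp_force: 61.6
```

Gripped at about 62 N. Lifting first, then I'll work out the transit.

```bash
python3 -m creep '[0,-0.0106,0,-0.0227,0,0,0,0,-0.0106,0,-0.0227,0,0,0,0,-0.0106,0,-0.0227,0,0,0,0,-0.0106,0,-0.0227,0,0,0,0,-0.0106,0,-0.0227,0,0,0,0,-0.0106,0,-0.0227,0,0,0,0,-0.0106,0,-0.0227,0,0,0,0,0,0,0,0,0,0]'
cat >> h.py <<'E'
def pour(lip,tilt,yaw,off=(0,0,0)):  # TCP pose for lip position, nose-down tilt
    Rs=R.from_euler('z',yaw,degrees=True)*R.from_euler('y',tilt,degrees=True)
    Rt=Rs*toolR(25,0); a=np.radians(25)
    v=np.array([-.114,0,.04])+.019*np.array([np.sin(a),0,-np.cos(a)])+off
    return np.array(lip)+Rs.apply(v),Rt
E
python3 - <<'E'
from h import *
p=robot.snapshot("top")
for t,z in dict(dish=.033,bar_pin=.062,bar_tab=.088).items():
    print(t,[(np.round(d["at"]),round(d["p"],2),atz(p,d["at"],z)[:2]) for d in robot.landmark_of(p,t)[:2]])
# dish rim ellipse + blue base yaw
hsv=cv2.cvtColor(p["color"],cv2.COLOR_BGR2HSV)
m=cv2.inRange(hsv,(100,120,80),(125,255,255)); m[:,:300]=0;m[:120]=0;m[260:]=0;m[:,400:]=0
m=cv2.morphologyEx(m,cv2.MORPH_OPEN,np.ones((2,2)))
pts=np.argwhere(m)[:,::-1]; w=np.array([atz(p,q,.03)[:2] for q in pts])
(c,s,an)=cv2.minAreaRect((w*1000).astype(np.float32)); print("base",c,s,an)
D=np.array([.545,-.163]); yaw=8.5; u=np.array([np.cos(np.radians(yaw)),np.sin(np.radians(yaw))])
lip=np.r_[D-.02*u,.23]
T,Q=pour(lip,0,yaw); print(T); rows(T,Q,v=.028)
E
```

```text
t: 6.2
tool_pos: [0.5209, 0.1854, 0.221]
orientation: [180.0, 25.3, -177.5]
contact_force: [-0.7, -0.7, -3.5]
width: 0.111
grasp_force: 60.4
dish [(array([348., 188.]), 0.79, array([ 0.5437, -0.1623]))]
bar_pin [(array([344., 157.]), 0.75, array([ 0.6152, -0.1507])), (array([203., 180.]), 0.65, array([0.5653, 0.1921]))]
bar_tab [(array([292., 186.]), 0.82, array([ 0.5413, -0.0223]))]
base (539.192138671875, -160.41737365722656) (238.49009704589844, 140.8299560546875) 7.429801940917969
[ 0.4204 -0.1816  0.2528]
14 rows of [ 0.0075 -0.0254 -0.0064] [-0.0032 -0.0002 -0.0068]
```

```bash
python3 -m creep '[0,0.003,-0.010,-0.0024,-0.0013,0,-0.0024,0,0.0056,-0.019,-0.0048,-0.0026,0,-0.005,0,0.0075,-0.0254,-0.0064,-0.0032,0,-0.0068,0,0.0075,-0.0254,-0.0064,-0.0032,0,-0.0068,0,0.0075,-0.0254,-0.0064,-0.0032,0,-0.0068,0,0.0075,-0.0254,-0.0064,-0.0032,0,-0.0068,0,0.0075,-0.0254,-0.0064,-0.0032,0,-0.0068,0,0.0075,-0.0254,-0.0064,-0.0032,0,-0.0068]' && python3 -m creep '[0,0.0075,-0.0254,-0.0064,-0.0032,0,-0.0068,0,0.0075,-0.0254,-0.0064,-0.0032,0,-0.0068,0,0.0075,-0.0254,-0.0064,-0.0032,0,-0.0068,0,0.0075,-0.0254,-0.0064,-0.0032,0,-0.0068,0,0.0075,-0.0254,-0.0064,-0.0032,0,-0.0068,0,0.0075,-0.0254,-0.0064,-0.0032,0,-0.0068,0,0.0065,-0.02,-0.005,-0.0032,0,-0.0068,0,0.004,-0.01,-0.0025,-0.001,0,-0.003]'
python3 - <<'E'
from h import *
P={n:robot.snapshot(n) for n in("top","side")}
for n,p in P.items():
    cv2.imwrite(f"pics/{n}2.png",p["color"])
    for t,z in dict(dish=.033,scoop_lip=.23).items():
        print(n,t,[(np.round(d["at"]),round(d["p"],2),atz(p,d["at"],z)) for d in robot.landmark_of(p,t)[:2]])
yaw=7.5; u=np.array([np.cos(np.radians(yaw)),np.sin(np.radians(yaw))])
T,Q=pour(np.r_[np.array([.543,-.162])-.02*u,.09],0,yaw); print(T,now()[0]); rows(T,Q,v=.02)
T0,Q0=now(); 
for n,p in P.items(): print(n,proj(p,[.5232,-.1646,.23]))
a=np.hstack([P["top"]["color"][100:300,230:430],P["side"]["color"][140:340,200:400]]); cv2.imwrite("pics/c2.png",cv2.resize(a,None,fx=2,fy=2))
E
```

```text
t: 7.2
tool_pos: [0.4637, -0.0012, 0.2354]
orientation: [179.9, 24.9, -174.4]
contact_force: [0.2, -0.5, -2.5]
width: 0.111
grasp_force: 60.4
t: 8.0
tool_pos: [0.4169, -0.1915, 0.2536]
orientation: [179.9, 24.9, -171.4]
contact_force: [-0.7, 0.7, -3.4]
width: 0.106
grasp_force: 60.5
top dish [(array([348., 188.]), 0.91, array([ 0.542 , -0.1612,  0.033 ]))]
top scoop_lip [(array([366., 183.]), 0.94, array([ 0.522 , -0.1767,  0.23  ])), (array([230., 137.]), 0.78, array([0.6259, 0.1084, 0.23  ]))]
side dish [(array([328., 268.]), 0.92, array([ 0.5452, -0.1706,  0.033 ]))]
side scoop_lip [(array([154., 206.]), 0.91, array([ 0.2163, -0.1512,  0.23  ])), (array([338., 192.]), 0.79, array([ 0.5467, -0.1874,  0.23  ]))]
[ 0.4181 -0.1784  0.1128] [ 0.4176 -0.1888  0.2544]
8 rows of [0.0073 0.0013 0.0161] [0.0014 0.     0.0026]
top [360.0802 182.9293]
side [321.7436 187.6581]
```

View pics/c2.png

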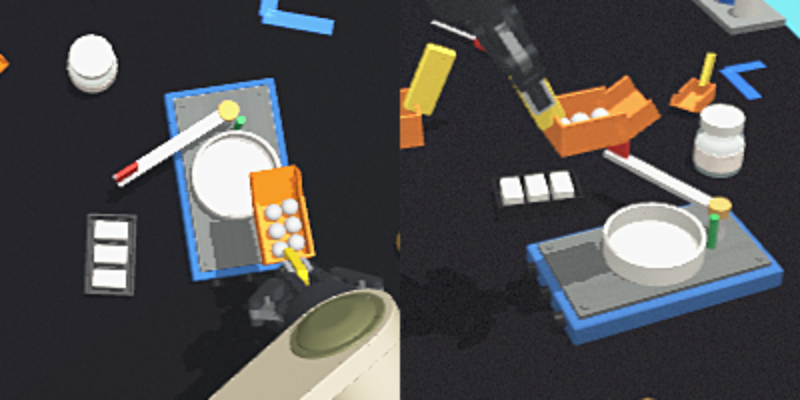

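The top view shows the scoop level with all six balls, its lip at about (366,183), roughly 10 mm off the dish axis; the side view agrees. Next: descend and correct the offset.

```bash
python3 -m creep '[0,0.0073,0.0013,0.0161,0.0014,0,0.0026,0,0.0073,0.0013,0.0161,0.0014,0,0.0026,0,0.0073,0.0013,0.0161,0.0014,0,0.0026,0,0.0073,0.0013,0.0161,0.0014,0,0.0026,0,0.0073,0.0013,0.0161,0.0014,0,0.0026,0,0.0073,0.0013,0.0161,0.0014,0,0.0026,0,0.0073,0.0013,0.0161,0.0014,0,0.0026,0,0.0073,0.0013,0.0161,0.0014,0,0.0026]' && python3 -m creep '[0,0,0,0,0,0,0]'
python3 - <<'E'
from h import *
yaw=7.5; u=np.array([np.cos(np.radians(yaw)),np.sin(np.radians(yaw))])
D=np.array([.543,-.162]); L=lambda z,d=.02:np.r_[D-d*u,z]
A=pour(L(.085),24,yaw); rows(*A,n=8)
B=pour(L(.07),32,yaw); rows(*B,n=8,start=A)
C=pour(L(.068),48,yaw); rows(*C,n=16,start=B)
E_=pour(L(.068),62,yaw); rows(*E_,n=8,start=C)
E
```

```text
t: 9.1
tool_pos: [0.4271, -0.1728, 0.121]
orientation: [-179.9, 24.0, -173.1]
contact_force: [0.0, -0.7, -3.6]
width: 0.112
grasp_force: 60.4
t: 9.2
tool_pos: [0.4266, -0.1721, 0.1203]
orientation: [180.0, 23.9, -173.1]
contact_force: [-1.1, -0.1, -2.6]
width: 0.108
grasp_force: 60.4
8 rows of [-0.002  -0.0006 -0.0032] [-0.0002  0.0499 -0.0013]
8 rows of [-0.0012  0.      0.0004] [-0.      0.0175 -0.    ]
16 rows of [-0.0012  0.     -0.0014] [0.     0.0175 0.    ]
8 rows of [-0.002   0.     -0.0026] [-0.      0.0305  0.    ]
```

```bash
python3 -m creep '[0,-0.002,-0.0006,-0.0032,0,0.0499,-0.0013,0,-0.002,-0.0006,-0.0032,0,0.0499,-0.0013,0,-0.002,-0.0006,-0.0032,0,0.0499,-0.0013,0,-0.002,-0.0006,-0.0032,0,0.0499,-0.0013,0,-0.002,-0.0006,-0.0032,0,0.0499,-0.0013,0,-0.002,-0.0006,-0.0032,0,0.0499,-0.0013,0,-0.002,-0.0006,-0.0032,0,0.0499,-0.0013,0,-0.002,-0.0006,-0.0032,0,0.0499,-0.0013]' && python3 -m creep '[0,0,0,0,0,0,0]'
python3 - <<'E'
from h import *
P={n:robot.snapshot(n) for n in("top","side")}
for n,p in P.items(): print(n,[(np.round(d["at"]),round(d["p"],2),atz(p,d["at"],.085)) for d in robot.landmark_of(p,"scoop_lip")[:2]])
yaw=7.5; u=np.array([np.cos(np.radians(yaw)),np.sin(np.radians(yaw))])
D=np.array([.543,-.162]); L=lambda z,d=.02:np.r_[D-d*u,z]
A=pour(L(.085),24,yaw); print(A[0],now()[0],L(.085))
B=pour(L(.07),32,yaw); rows(*B,n=8)
a=np.hstack([P["top"]["color"][100:300,230:430],P["side"]["color"][140:340,200:400]]); cv2.imwrite("pics/c3.png",cv2.resize(a,None,fx=2,fy=2))
E
```

```text
t: 10.0
tool_pos: [0.4368, -0.1771, 0.1512]
orientation: [-179.7, 1.1, -172.6]
contact_force: [-1.0, -0.6, -3.9]
width: 0.105
grasp_force: 60.4
t: 10.1
tool_pos: [0.4378, -0.1773, 0.1511]
orientation: [-179.7, 1.2, -172.6]
contact_force: [0.5, 0.0, -3.5]
width: 0.108
grasp_force: 60.4
top [(array([230., 134.]), 0.81, array([0.6704, 0.1243, 0.085 ]))]
side [(array([154., 201.]), 0.93, array([0.2032, 0.1016, 0.085 ])), (array([318., 247.]), 0.86, array([ 0.5246, -0.1593,  0.085 ]))]
[ 0.4364 -0.176   0.1489] [ 0.4362 -0.1771  0.1501] [ 0.5232 -0.1646  0.085 ]
8 rows of [-0.0013  0.0001  0.0005] [-0.0005  0.0178 -0.0004]
```

View pics/c3.png

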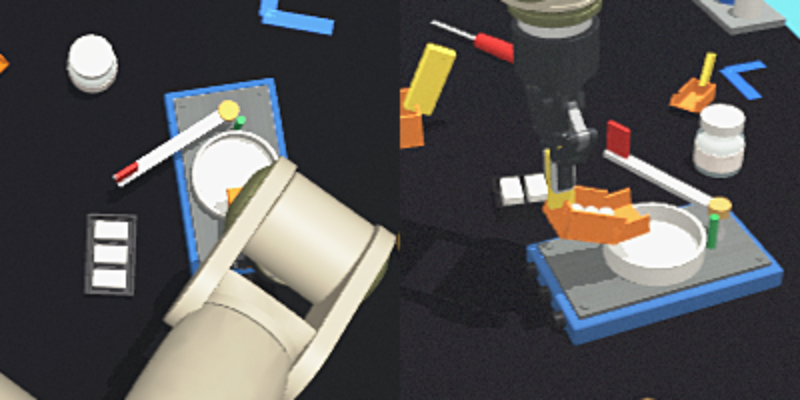

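The side view shows the lip at (318,247), over the dish just above its rim, with the balls still inside. Now tip slowly.

```bash
python3 -m creep '[0,-0.0013,0,0.0005,0,0.0178,0,0,-0.0013,0,0.0005,0,0.0178,0,0,-0.0013,0,0.0005,0,0.0178,0,0,-0.0013,0,0.0005,0,0.0178,0,0,-0.0013,0,0.0005,0,0.0178,0,0,-0.0013,0,0.0005,0,0.0178,0,0,-0.0013,0,0.0005,0,0.0178,0,0,-0.0013,0,0.0005,0,0.0178,0]' && python3 -m creep '[0,-0.0012,0,-0.0014,0,0.0175,0,0,-0.0012,0,-0.0014,0,0.0175,0,0,-0.0012,0,-0.0014,0,0.0175,0,0,-0.0012,0,-0.0014,0,0.0175,0,0,-0.0012,0,-0.0014,0,0.0175,0,0,-0.0012,0,-0.0014,0,0.0175,0,0,-0.0012,0,-0.0014,0,0.0175,0,0,-0.0012,0,-0.0014,0,0.0175,0]' && python3 -m creep '[0,-0.0012,0,-0.0014,0,0.0175,0,0,-0.0012,0,-0.0014,0,0.0175,0,0,-0.0012,0,-0.0014,0,0.0175,0,0,-0.0012,0,-0.0014,0,0.0175,0,0,-0.0012,0,-0.0014,0,0.0175,0,0,-0.0012,0,-0.0014,0,0.0175,0,0,-0.0012,0,-0.0014,0,0.0175,0,0,-0.0012,0,-0.0014,0,0.0175,0]'
python3 - <<'E'
from h import *
yaw=7.5; u=np.array([np.cos(np.radians(yaw)),np.sin(np.radians(yaw))])
D=np.array([.543,-.162]); L=lambda z,d=.02:np.r_[D-d*u,z]
C=pour(L(.068),48,yaw); print(C[0],now()[0])
rows(*pour(L(.072),64,yaw),n=8)
E
```

```text
t: 11.1
tool_pos: [0.4468, -0.176, 0.1455]
orientation: [-179.8, -7.1, -172.7]
contact_force: [-0.4, 0.5, -2.3]
width: 0.104
grasp_force: 60.4
t: 11.9
tool_pos: [0.4583, -0.1746, 0.155]
orientation: [-179.7, -15.1, -172.7]
contact_force: [-0.4, 0.3, -2.5]
width: 0.111
grasp_force: 60.6
t: 12.7
tool_pos: [0.4708, -0.1729, 0.1624]
orientation: [-179.7, -23.2, -172.8]
contact_force: [-0.5, -0.2, -2.0]
width: 0.108
grasp_force: 60.6
[ 0.4697 -0.1717  0.162 ] [ 0.4708 -0.1729  0.1624]
8 rows of [-0.002   0.0002 -0.0033] [-0.0003  0.0345 -0.0005]
```

```bash
python3 -m creep '[0,-0.002,0,-0.0033,0,0.0345,0,0,-0.002,0,-0.0033,0,0.0345,0,0,-0.002,0,-0.0033,0,0.0345,0,0,-0.002,0,-0.0033,0,0.0345,0,0,-0.002,0,-0.0033,0,0.0345,0,0,-0.002,0,-0.0033,0,0.0345,0,0,-0.002,0,-0.0033,0,0.0345,0,0,-0.002,0,-0.0033,0,0.0345,0]' && python3 -m creep '[0,0,0,0,0,0,0,0,0,0,0,0,0,0,0,0,0,0,0,0,0,0,0,0,0,0,0,0,0,0,0,0,0,0,0]'
python3 - <<'E'
from h import *
P={n:robot.snapshot(n) for n in("side","wrist")}
for n,p in P.items():
    L=robot.landmark_of(p,"ball0_center"); print(n,[(np.round(d["at"]),round(d["p"],2)) for d in L[:10]])
a=cv2.resize(P["side"]["color"][160:310,240:400],(640,600),interpolation=2); cv2.imwrite("pics/c4.png",a)
E
```

```text
t: 13.5
tool_pos: [0.4977, -0.1693, 0.1772]
orientation: [-179.7, -39.0, -172.9]
contact_force: [0.3, -0.4, -2.0]
width: 0.108
grasp_force: 60.6
t: 14.0
tool_pos: [0.4972, -0.1694, 0.1774]
orientation: [-179.7, -38.9, -172.9]
contact_force: [-0.2, -0.8, -2.0]
width: 0.11
grasp_force: 60.7
side [(array([342., 256.]), 0.73), (array([338., 269.]), 0.56)]
wrist []
```

View pics/c4.png

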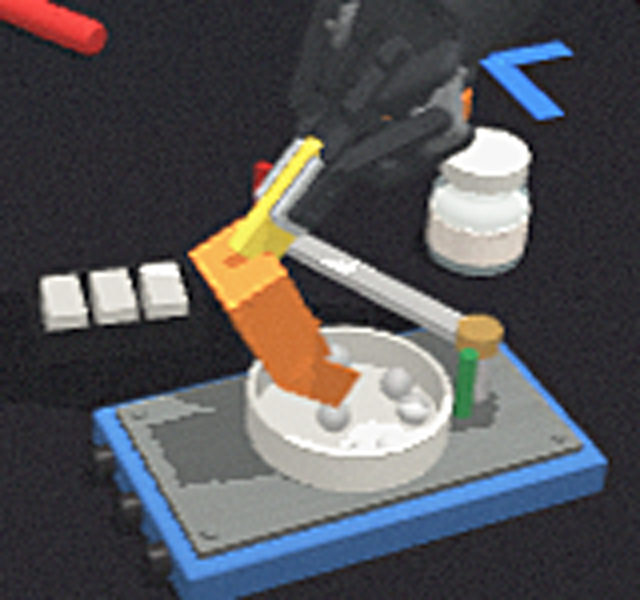

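The dish shows four balls, at (335,415), (397,382), (412,407) and (340,355) in the crop; the lip hides the rest. I'll tip a little more, then level off low over the dish and look again.

```bash
python3 -m creep '[0,-0.002,0,-0.0033,0,0.035,0,0,-0.002,0,-0.0033,0,0.035,0,0,-0.002,0,-0.0033,0,0.035,0,0,0,0,0,0,0,0,0,0,0,0,0,0,0,0,0,0,0,0,0,0,0,0,0,0,0,0,0,0,0,0,0,0,0]'
python3 - <<'E'
from h import *
yaw=7.5; u=np.array([np.cos(np.radians(yaw)),np.sin(np.radians(yaw))])
D=np.array([.543,-.162]); L=lambda z,d=.02:np.r_[D-d*u,z]
A=pour(L(.085,.03),30,yaw); rows(*A,n=8)
B=pour(L(.093,.04),0,yaw); rows(*B,n=8,start=A)
E
```

```text
8 rows of [0.0064 0.0002 0.0056] [-0.0004 -0.0739 -0.0005]
8 rows of [ 0.0052 -0.      0.0046] [ 0.     -0.0654  0.    ]invalid input at $: expected a multiple of 7 numbers
```

```bash
python3 -m creep '[0,-0.002,0,-0.0033,0,0.035,0,0,-0.002,0,-0.0033,0,0.035,0,0,-0.002,0,-0.0033,0,0.035,0,0,0,0,0,0,0,0,0,0,0,0,0,0,0,0,0,0,0,0,0,0,0,0,0,0,0,0,0]'
python3 - <<'E'
from h import *
yaw=7.5; u=np.array([np.cos(np.radians(yaw)),np.sin(np.radians(yaw))])
D=np.array([.543,-.162]); L=lambda z,d=.02:np.r_[D-d*u,z]
A=pour(L(.085,.03),30,yaw); rows(*A,n=8)
B=pour(L(.093,.04),0,yaw); rows(*B,n=8,start=A)
E
```

```text
t: 14.9
tool_pos: [0.5081, -0.168, 0.1811]
orientation: [-179.7, -44.9, -172.9]
contact_force: [-0.7, 0.2, -1.4]
width: 0.106
grasp_force: 60.7
8 rows of [0.0071 0.0002 0.007 ] [-0.0003 -0.087  -0.0006]
8 rows of [ 0.0052 -0.      0.0046] [ 0.     -0.0654  0.    ]
```

```bash
python3 -m creep '[0,0.0071,0,0.007,0,-0.087,0,0,0.0071,0,0.007,0,-0.087,0,0,0.0071,0,0.007,0,-0.087,0,0,0.0071,0,0.007,0,-0.087,0,0,0.0071,0,0.007,0,-0.087,0,0,0.0071,0,0.007,0,-0.087,0,0,0.0071,0,0.007,0,-0.087,0,0,0.0071,0,0.007,0,-0.087,0]' && python3 -m creep '[0,0.0052,0,0.0046,0,-0.0654,0,0,0.0052,0,0.0046,0,-0.0654,0,0,0.0052,0,0.0046,0,-0.0654,0,0,0.0052,0,0.0046,0,-0.0654,0,0,0.0052,0,0.0046,0,-0.0654,0,0,0.0052,0,0.0046,0,-0.0654,0,0,0.0052,0,0.0046,0,-0.0654,0,0,0.0052,0,0.0046,0,-0.0654,0]'
python3 - <<'E'
from h import *
P={n:robot.snapshot(n) for n in("side","top")}
s=cv2.resize(P["side"]["color"][180:310,240:370],(400,400),interpolation=2); t=cv2.resize(P["top"]["color"][130:260,290:420],(400,400),interpolation=2)
cv2.imwrite("pics/c5.png",np.hstack([s,t])); print(now()[0])
E
```

```text
t: 15.7
tool_pos: [0.4337, -0.1776, 0.1582]
orientation: [-179.7, -4.8, -172.7]
contact_force: [0.6, -0.1, -1.2]
width: 0.108
grasp_force: 60.6
t: 16.5
tool_pos: [0.4108, -0.1744, 0.1268]
orientation: [-179.9, 23.5, -173.9]
contact_force: [-0.6, 0.6, -0.9]
width: 0.109
grasp_force: 60.5
[ 0.4119 -0.1739  0.1279]
```

View pics/c5.png

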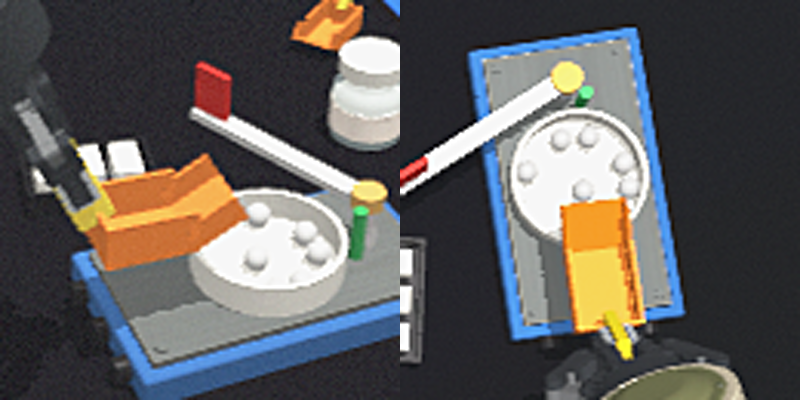

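All six balls lie in the dish: (561,141), (588,138), (624,163), (526,172), (630,188) and (583,190) in the top half of the crop. The scoop is empty and the bar is still open. I'll return the scoop to its original free spot.

```bash
python3 -m creep '[0,-0.0106,0,-0.0227,0,0,0,0,-0.0106,0,-0.0227,0,0,0,0,-0.0106,0,-0.0227,0,0,0,0,-0.0106,0,-0.0227,0,0,0,0,-0.0106,0,-0.0227,0,0,0,0,0,0,0,0,0,0]'
python3 - <<'E'
from h import *
Q=R.from_euler('xyz',[180,25.1,-177.5],degrees=True)
A=(np.array([.5204,.1852,.20]),Q); rows(*A,v=.03)
E
```

```text
t: 17.2
tool_pos: [0.4163, -0.1741, 0.2558]
orientation: [-179.2, 23.6, -173.2]
contact_force: [-0.1, -0.4, -3.1]
width: 0.106
grasp_force: 60.7
13 rows of [-0.0076  0.0269  0.008 ] [ 0.0014 -0.002   0.0053]
```

```bash
python3 -m creep '[0,-0.0076,0.0269,0.008,0.0014,-0.002,0.0053,0,-0.0076,0.0269,0.008,0.0014,-0.002,0.0053,0,-0.0076,0.0269,0.008,0.0014,-0.002,0.0053,0,-0.0076,0.0269,0.008,0.0014,-0.002,0.0053,0,-0.0076,0.0269,0.008,0.0014,-0.002,0.0053,0,-0.0076,0.0269,0.008,0.0014,-0.002,0.0053,0,-0.0076,0.0269,0.008,0.0014,-0.002,0.0053,0,-0.0076,0.0269,0.008,0.0014,-0.002,0.0053]' && python3 -m creep '[0,-0.0076,0.0269,0.008,0.0014,-0.002,0.0053,0,-0.0076,0.0269,0.008,0.0014,-0.002,0.0053,0,-0.0076,0.0269,0.008,0.0014,-0.002,0.0053,0,-0.0076,0.0269,0.008,0.0014,-0.002,0.0053,0,-0.0076,0.0269,0.008,0.0014,-0.002,0.0053,0,0,0,0,0,0,0,0,0,0,0,0,0,0]'
python3 - <<'E'
from h import *
Q=R.from_euler('xyz',[180,25.1,-177.5],degrees=True)
A=(np.array([.5204,.1852,.056]),Q); rows(*A,n=7)
E
```

```text
t: 18.0
tool_pos: [0.4763, 0.0497, 0.2169]
orientation: [180.0, 24.3, -176.0]
contact_force: [0.8, 0.2, -1.2]
width: 0.108
grasp_force: 60.5
t: 18.7
tool_pos: [0.5193, 0.186, 0.1968]
orientation: [179.7, 24.8, -177.6]
contact_force: [0.4, 0.4, -1.9]
width: 0.107
grasp_force: 60.7
7 rows of [ 0.0083 -0.0002  0.0183] [ 0.0006 -0.0008 -0.0002]
```

```bash
python3 -m creep '[0,0.0083,0,0.0183,0.0006,-0.0008,0,0,0.0083,0,0.0183,0.0006,-0.0008,0,0,0.0083,0,0.0183,0.0006,-0.0008,0,0,0.0083,0,0.0183,0.0006,-0.0008,0,0,0.0083,0,0.0183,0.0006,-0.0008,0,0,0.0083,0,0.0183,0.0006,-0.0008,0,0,0.0083,0,0.0183,0.0006,-0.0008,0,0,0,0,0,0,0,0]' && python3 -m creep '[0,0,0,0,0,0,0]'
python3 - <<'E'
from h import *
Q=R.from_euler('xyz',[180,25.1,-177.5],degrees=True)
p,q=now(); print(p,q.as_euler('xyz',degrees=True)); rows(np.array([p[0],p[1],.0435]),Q,n=8)
p=robot.snapshot("side"); cv2.imwrite("pics/side6.png",p["color"])
E
```

```text
t: 19.5
tool_pos: [0.5202, 0.1852, 0.0551]
orientation: [179.9, 25.0, -177.8]
contact_force: [-0.4, 0.9, -0.2]
width: 0.108
grasp_force: 60.5
t: 19.6
tool_pos: [0.5217, 0.1858, 0.0577]
orientation: [179.9, 25.2, -177.8]
contact_force: [0.2, 0.0, -1.5]
width: 0.111
grasp_force: 60.5
[0.5217 0.1858 0.0577] [ 179.8969   25.2445 -177.764 ]
8 rows of [ 0.0008 -0.      0.0016] [-0.      0.0003 -0.0005]
```

```bash
python3 -m creep '[0,0.0008,0,0.0016,0,0,0,0,0.0008,0,0.0016,0,0,0,0,0.0008,0,0.0016,0,0,0,0,0.0008,0,0.0016,0,0,0,0,0.0008,0,0.0016,0,0,0,0,0.0008,0,0.0016,0,0,0,0,0.0008,0,0.0016,0,0,0,0,0,0,0,0,0,0]'
```

```text
t: 20.45
tool_pos: [0.5213, 0.1865, 0.0446]
orientation: [179.9, 25.2, -177.7]
contact_force: [-0.0, 0.2, -1.1]
width: 0.109
grasp_force: 60.5
```

```bash
python3 -m creep '[0,0.0003,0,0.0007,0,0,0,0,0,0,0,0,0,0]'; python3 -m creep '[0,0.0003,0,0.0007,0,0,0,0,0,0,0,0,0,0]'
```

```text
t: 20.65
tool_pos: [0.5214, 0.1866, 0.0441]
orientation: [179.9, 25.3, -177.7]
contact_force: [0.8, 0.0, -0.5]
width: 0.11
grasp_force: 60.5
t: 20.85
tool_pos: [0.5216, 0.1866, 0.0436]
orientation: [179.9, 25.3, -177.7]
contact_force: [-0.6, -0.5, 0.9]
width: 0.111
grasp_force: 60.8
```

```bash
python3 -m creep '[0,0.0004,0,0.0009,0,0,0,0,0,0,0,0,0,0]'; python3 -m creep '[0,0.0002,0,0.0005,0,0,0,0,0,0,0,0,0,0]'
```

```text
t: 21.05
tool_pos: [0.5216, 0.1867, 0.0435]
orientation: [179.9, 25.4, -177.7]
contact_force: [-7.2, -1.4, 11.6]
width: 0.105
grasp_force: 62.9
t: 21.25
tool_pos: [0.5216, 0.1867, 0.0435]
orientation: [179.9, 25.4, -177.7]
contact_force: [-9.7, -2.4, 18.7]
width: 0.108
grasp_force: 64.1
```

On the bench; release and retreat along the fin.

```bash
python3 -m creep '[0,-0.0002,0,-0.0005,0,0,0,0.04,0,0,0,0,0,0,0.04,0,0,0,0,0,0,0.04,0,0,0,0,0,0,0.04,0,0,0,0,0,0,0.04,0,0,-0.01,0,0,0,0.04,0,0,-0.02,0,0,0,0.04,0,0,-0.03,0,0,0]' && python3 -m creep '[0.04,0,0,-0.03,0,0,0,0.04,0,0,-0.03,0,0,0,0.02,-0.01,0,-0.02,0,0,0,0,0,0,0,0,0,0]'
python3 - <<'E'
from h import *
P={n:robot.snapshot(n) for n in("side","top")}
s=cv2.resize(P["side"]["color"][160:230,240:340],(500,350),interpolation=2); t=cv2.resize(P["top"]["color"][120:260,180:380],(500,350),interpolation=2)
cv2.imwrite("pics/c7.png",cv2.resize(np.hstack([s,t]),(800,280)))
for n,p in P.items():
  for t,z in dict(bar_pin=.062,bar_tab=.088).items(): print(n,t,[(np.round(d["at"]),round(d["p"],2),atz(p,d["at"],z)[:2]) for d in robot.landmark_of(p,t)[:2]])
E
```

```text
t: 22.05
tool_pos: [0.4951, 0.1853, 0.0967]
orientation: [179.9, 25.1, -177.7]
contact_force: [0.5, -0.1, 0.4]
width: 0.468
grasp_force: 0.0
t: 22.45
tool_pos: [0.4715, 0.1846, 0.1768]
orientation: [179.8, 25.6, -177.7]
contact_force: [-0.2, 0.3, 0.3]
width: 0.133
grasp_force: 0.0
side bar_pin [(array([362., 247.]), 0.98, array([ 0.6261, -0.1544]))]
side bar_tab [(array([311., 207.]), 0.84, array([ 0.5523, -0.0168]))]
top bar_pin [(array([342., 157.]), 0.66, array([ 0.6148, -0.1456]))]
top bar_tab [(array([292., 186.]), 0.76, array([ 0.5425, -0.0235]))]
```

View pics/c7.png

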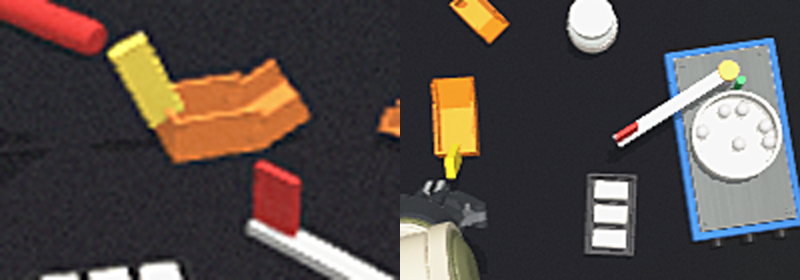

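The scoop stands upright and empty where it began, and six balls are still in the dish. The bar is open about 1.19 rad, with the tab at top (292,186). Next is the pushing pose.

```bash
cat >> h.py <<'E'
PIN=np.array([.619,-.151])
def push(ang,d,z):  # ang: bar direction deg (187.5 home); d: offset from bar line on the open side
    Q=R.from_euler('xyz',[180,0,ang],degrees=True); e=Q.apply([1,0,0])[:2]; y=Q.apply([0,1,0])[:2]
    return np.r_[PIN+.145*e+d*y,z],Q
E
python3 - <<'E'
from h import *
print(robot.get_state()["joint_positions"])
A=push(119.3,.045,.20); rows(*A); rows(*push(119.3,.045,.080),n=5,start=A)
B=push(119.3,.02,.080); rows(*B,n=3,start=push(119.3,.045,.080))
rows(*push(187.5,.02,.080),n=16,start=B); print(A[0],B[0])
E
```

```text
[  9.461   12.675  103.8516  -4.7215  38.5891 -79.7785]
12 rows of [-0.0168 -0.0098  0.0012] [0.0202 0.0327 0.0901]
5 rows of [ 0.    -0.     0.024] [0. 0. 0.]
3 rows of [ 0.     -0.0083 -0.    ] [0. 0. 0.]
16 rows of [ 0.0011 -0.0108 -0.    ] [ 0.      0.     -0.0744]
[ 0.5873 -0.0025  0.2   ] [ 0.5655 -0.0148  0.08  ]
```

```bash
python3 -m creep '[0,-0.0168,-0.0098,0.0012,0.0202,0.0327,0.0901,0,-0.0168,-0.0098,0.0012,0.0202,0.0327,0.0901,0,-0.0168,-0.0098,0.0012,0.0202,0.0327,0.0901,0,-0.0168,-0.0098,0.0012,0.0202,0.0327,0.0901,0,-0.0168,-0.0098,0.0012,0.0202,0.0327,0.0901,0,-0.0168,-0.0098,0.0012,0.0202,0.0327,0.0901]' && python3 -m creep '[0,-0.0168,-0.0098,0.0012,0.0202,0.0327,0.0901,0,-0.0168,-0.0098,0.0012,0.0202,0.0327,0.0901,0,-0.0168,-0.0098,0.0012,0.0202,0.0327,0.0901,0,-0.0168,-0.0098,0.0012,0.0202,0.0327,0.0901,0,-0.0168,-0.0098,0.0012,0.0202,0.0327,0.0901,0,-0.0168,-0.0098,0.0012,0.0202,0.0327,0.0901,0,0,0,0,0,0,0]'
python3 - <<'E'
from h import *
print(robot.get_state()["joint_positions"]); rows(*push(119.3,.045,.080),n=6)
E
```

```text
t: 23.35
tool_pos: [0.5542, 0.1077, 0.1981]
orientation: [176.3, 12.5, 149.8]
contact_force: [-0.1, -1.1, 0.1]
width: -0.001
grasp_force: 0.0
t: 24.05
tool_pos: [0.5884, -0.0044, 0.2]
orientation: [180.0, -0.1, 119.0]
contact_force: [0.0, 0.5, -0.0]
width: 0.001
grasp_force: 0.0
[-11.967   26.9929  71.0656   0.0462  81.9711 -40.998 ]
6 rows of [ 0.0004 -0.      0.02  ] [ 0.     -0.0002 -0.0008]
```

```bash
python3 -m creep '[0,0,0,0.02,0,0,0,0,0,0,0.02,0,0,0,0,0,0,0.02,0,0,0,0,0,0,0.02,0,0,0,0,0,0,0.02,0,0,0,0,0,0,0.02,0,0,0]' && python3 -m creep '[0,0,-0.0083,0,0,0,0,0,0,-0.0083,0,0,0,0,0,0,-0.0083,0,0,0,0,0,0,0,0,0,0,0]'
python3 - <<'E'
from h import *
print(robot.get_state()["joint_positions"]); rows(*push(187.5,.02,.080),n=16)
p=robot.snapshot("side"); cv2.imwrite("pics/side8.png",cv2.resize(p["color"][140:300,230:400],(680,640)))
E
```

```text
t: 24.65
tool_pos: [0.5877, -0.0011, 0.0803]
orientation: [179.9, 0.0, 119.4]
contact_force: [0.4, -0.4, 0.1]
width: -0.002
grasp_force: 0.0
t: 25.05
tool_pos: [0.5658, -0.0147, 0.0827]
orientation: [179.8, 0.1, 119.3]
contact_force: [-1.1, 1.0, -0.5]
width: -0.003
grasp_force: 0.0
[-13.4945  31.7704  84.2675   0.0669  63.7718 -42.7821]
16 rows of [ 0.0011 -0.0109  0.0002] [ 0.0001  0.0002 -0.0744]
```

View pics/side8.png

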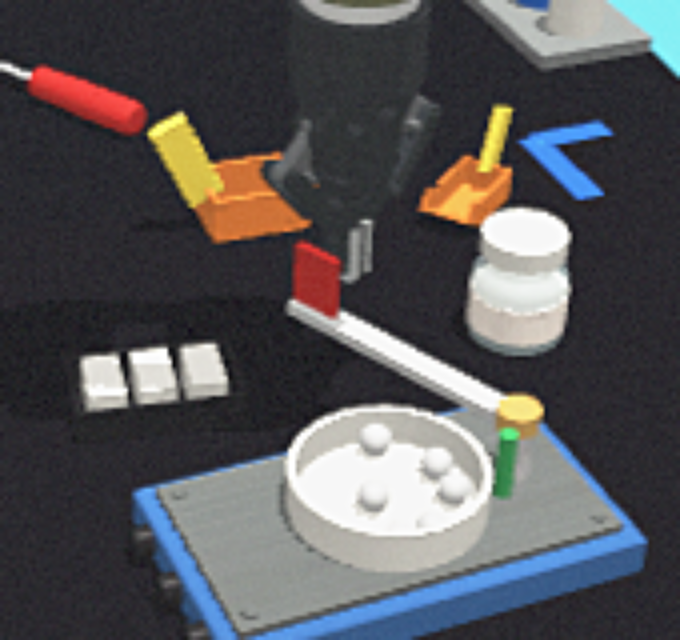

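The closed fingers stand behind the tab, at (350,265) in the crop, and all is clear. Now sweep the arc about the pin.

```bash
python3 -m creep '[0,0.0051,-0.0109,0,0,0,-0.0744,0,0.0011,-0.0109,0,0,0,-0.0744,0,0.0011,-0.0109,0,0,0,-0.0744,0,0.0011,-0.0109,0,0,0,-0.0744,0,0.0011,-0.0109,0,0,0,-0.0744,0,0.0011,-0.0109,0,0,0,-0.0744,0,0.0011,-0.0109,0,0,0,-0.0744]' && python3 -m creep '[0,0.0011,-0.0109,0,0,0,-0.0744,0,0.0011,-0.0109,0,0,0,-0.0744,0,0.0011,-0.0109,0,0,0,-0.0744,0,0.0011,-0.0109,0,0,0,-0.0744,0,0.0011,-0.0109,0,0,0,-0.0744,0,0.0011,-0.0109,0,0,0,-0.0744]'
python3 - <<'E'
from h import *
print(robot.get_state()["joint_positions"]); rows(*push(187.5,.018,.080),n=6)
p=robot.snapshot("top")
for t,z in dict(bar_pin=.062,bar_tab=.088).items(): print(t,[(np.round(d["at"]),round(d["p"],2),atz(p,d["at"],z)[:2]) for d in robot.landmark_of(p,t)[:2]])
E
```

```text
t: 25.8
tool_pos: [0.5034, -0.0557, 0.082]
orientation: [179.9, 0.2, 149.3]
contact_force: [0.1, 2.2, -0.3]
width: 0.001
grasp_force: 0.5
t: 26.4
tool_pos: [0.4748, -0.1144, 0.0818]
orientation: [180.0, 0.2, 174.9]
contact_force: [-0.5, 1.3, -0.1]
width: -0.001
grasp_force: 0.5
[ -27.5309   25.6358   96.7773    0.13     57.4428 -112.488 ]
6 rows of [ 0.0003 -0.0063  0.0003] [ 0.0001  0.0005 -0.0367]
bar_pin [(array([344., 155.]), 0.74, array([ 0.6189, -0.1501]))]
bar_tab []
```

```bash
python3 -m creep '[0,0.0003,-0.0063,0,0,0,-0.0367,0,0.0003,-0.0063,0,0,0,-0.0367,0,0.0003,-0.0063,0,0,0,-0.0367,0,0.0003,-0.0063,0,0,0,-0.0367,0,0.0003,-0.0063,0,0,0,-0.0367]'; python3 -m creep '[0,0.0003,-0.004,0,0,0,-0.02,0,0,0,0,0,0,0]'
```

```text
t: 27.05
tool_pos: [0.4728, -0.1451, 0.0815]
orientation: [180.0, 0.1, -174.8]
contact_force: [0.2, 1.3, 0.7]
width: -0.003
grasp_force: 0.5
t: 27.25
tool_pos: [0.473, -0.1497, 0.0814]
orientation: [180.0, 0.2, -173.7]
contact_force: [0.1, 0.4, 0.6]
width: 0.001
grasp_force: 0.0
```

```bash
python3 - <<'E'
from h import *
print(now()[0],push(187.5,.018,.08)[0])
p=robot.snapshot("side")
for t,z in dict(bar_pin=.062,bar_tab=.088).items(): print(t,[(np.round(d["at"]),round(d["p"],2),atz(p,d["at"],z)[:2]) for d in robot.landmark_of(p,t)[:2]])
E
```

```text
[ 0.473  -0.1497  0.0814] [ 0.4729 -0.1521  0.08  ]
bar_pin [(array([358., 248.]), 0.89, array([ 0.6169, -0.1549]))]
bar_tab [(array([297., 248.]), 0.98, array([ 0.4807, -0.1555])), (array([240., 161.]), 0.31, array([0.4353, 0.2479]))]
```

Not at the stop yet (force about 1 N); I'll keep pushing in small steps until the force rises.

```bash
python3 -m creep '[0,0,-0.003,0,0,0,0,0,0,-0.002,0,0,0,0]'; python3 -m creep '[0,0,-0.002,0,0,0,0,0,0,-0.002,0,0,0,0]';  python3 -m creep '[0,0,-0.002,0,0,0,0,0,0,0,0,0,0,0]'
```

```text
t: 27.6
tool_pos: [0.473, -0.1524, 0.0812]
orientation: [179.7, 0.1, -173.7]
contact_force: [1.3, 20.2, 7.7]
width: -0.001
grasp_force: 10.0
t: 27.8
tool_pos: [0.473, -0.1529, 0.0811]
orientation: [179.3, 0.1, -173.7]
contact_force: [4.6, 40.2, 13.1]
width: 0.001
grasp_force: 19.5
t: 28.0
tool_pos: [0.473, -0.1529, 0.0812]
orientation: [179.1, 0.1, -173.6]
contact_force: [4.0, 42.1, 14.3]
width: 0.004
grasp_force: 21.0
```

The force jumped to about 40 N with no motion, so the bar is on its stop. Back off, rise and check.

```bash
python3 -m creep '[0,0,0.006,0,0,0,0,0,0,0.01,0,0,0,0,0,0,0.02,0,0,0,0,0,0,0,-0.03,0,0,0,0,0,0,-0.04,0,0,0,0,0,0.02,-0.04,0,0,0,0,0,0.04,-0.02,0,0,0,0,0,0.04,0,0,0,0]' && python3 -m creep '[0,0,0.04,0,0,0,0,0,0,0.04,0,0,0,0,0,0,0,0,0,0,0]'
python3 - <<'E'
from h import *
P={n:robot.snapshot(n) for n in("side","top")}
for n,p in P.items():
  D={}
  for t,z in dict(bar_pin=.062,bar_tab=.088,scoop=0).items(): D[t]=[(np.round(d["at"]),round(d["p"],2),atz(p,d["at"],z)[:2]) for d in robot.landmark_of(p,t)[:2]]; print(n,t,D[t])
s=cv2.resize(P["side"]["color"][150:310,230:400],(400,376),interpolation=2); t=cv2.resize(P["top"]["color"][120:270,230:390],(400,376),interpolation=2)
cv2.imwrite("pics/c9.png",np.hstack([s,t]))
E
```

```text
t: 28.8
tool_pos: [0.4595, -0.0251, 0.2142]
orientation: [-179.9, 0.5, -173.8]
contact_force: [0.4, 0.6, 0.5]
width: -0.003
grasp_force: 0.0
t: 29.1
tool_pos: [0.4488, 0.0574, 0.2115]
orientation: [180.0, 0.1, -173.4]
contact_force: [-0.5, -1.0, -0.2]
width: 0.001
grasp_force: 0.0
side bar_pin [(array([362., 248.]), 0.95, array([ 0.625 , -0.1588]))]
side bar_tab [(array([297., 249.]), 0.58, array([ 0.4786, -0.1591])), (array([326., 269.]), 0.46, array([ 0.5163, -0.2326]))]
side scoop [(array([294., 192.]), 0.95, array([0.5725, 0.1968])), (array([188., 209.]), 0.74, array([0.2787, 0.1804]))]
top bar_pin [(array([342., 158.]), 0.69, array([ 0.6123, -0.1472]))]
top bar_tab [(array([352., 212.]), 0.9, array([ 0.478 , -0.1623])), (array([364., 187.]), 0.38, array([ 0.5361, -0.1935]))]
top scoop [(array([222., 123.]), 0.95, array([0.7231, 0.1554])), (array([208., 185.]), 0.87, array([0.5619, 0.1897]))]
```

View pics/c9.png

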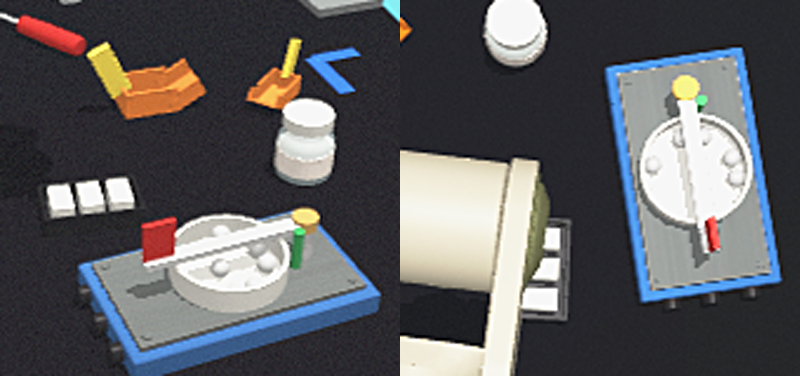

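The bar lies along the dish's middle against the green post, (690,90) to (708,250) in the top crop. The balls are below it, the scoop is upright, and the robot is clear of everything.

```bash
python3 -c "
from cell import robot; print(robot.close_job())"
```

```text
the job is handed in; nothing more can be done
None
```

The job is handed in at about 29 s of the 72 s allowed, with no verdict returned: all six balls are in the dish, the empty scoop is upright on the bench, the bar is home at the green stop post, and the bystanders were never touched.

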